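# Lay out the counter supplies by length

## Robot

A 6-joint arm with a two-finger parallel gripper is mounted at the origin on a cart in front of the work surface, level with it; the furniture and walls round the work are solid. World frame = base frame: x ahead of the robot, y to its left, z up, the work surface at z = 0. Lengths are in mm, angles in degrees, forces in N, time in s.
With the tool pointing down it reaches from about 350 to 850 mm from the base axis. Payload 8.1 kg.
Tool frame: the origin (TCP) lies between the finger pads; the fingertips stand 22 mm ahead of it and the grasp point (between the pads) lies 3 mm ahead of it; z points along the fingers, y is the line along which they close (so a half turn about z gives the same grasp; the last joint's range is limited). The gripper opens to 85 mm and grips with 20 to 120 N. Pads are 22 mm wide; open, the fingers measure 114 mm over their backs; the gripper's body (76 mm by 85 mm) begins 54 mm behind the grasp point. The pads swing forward as they close: fully open they stand 13 mm farther back than shut.
Start: joints at [-76.742, 7.471, 85.268, -0, 87.261, -4.893], TCP at [186.937, -570.14, 253.292] pointing down, gripper open.
Joint ranges: [-169.43, 169.43], [-51.17, 129.36], [1.28, 143.12], [-76.62, 256.62], [0, 156.53], [-152.29, 152.29]. Speed limits (degrees/s): [136.94, 136.94, 159.86, 180, 180, 180].

## Interface

Orientations are given as [roll, pitch, yaw] about the fixed x, y, z axes, in that order (R = Rz(yaw) Ry(pitch) Rx(roll)).
In Python, from bench import sense, snapshot, calibration, hand_in gives the robot as it stands.
- The arm moves only by the shell command python3 -m crank 'ROWS' [FORCE]. ROWS is JSON, a list of rows, each a list of 5 numbers: the shift along the tool's x, y, z in cm, then the turn about the tool's z in rad, then the finger opening in cm, from 0 to 8.54. A call has 1 to 20 rows; each row is the pose to reach, as a shift and turn from the pose commanded when the call began, along the tool's axes at that moment; what a row does not reach only later rows make up. A row lasts 1/10 s, in which the tool goes at most 50 mm and 8.59 degrees, less where a joint would pass 70% of its speed; a pose out of reach is approached as far as the arm can. A call with a gripper value outside its range is refused whole. The fingers move at their own pace and stop on an object; FORCE is the grip in N (left out, the last holds). Time passes only in rows, so rows that repeat a pose let the fingers close. It gives the time, the measured TCP pose, the force, the opening and the grip force at its end, in the units of the state.
- sense(): the state, without advancing time (a new reading comes with each control period).
- snapshot(name): name is "scene" or "top"; returns (picture, depth): 384x512x3 uint8, red, green, blue; 384x512 float32, mm along the optical axis (not along the pixel's ray), 0 where there is no reading.
- calibration(name): a dict with "fovy" (degrees; the focal length in pixels is half the picture's height over the tangent of half this angle, whatever the lens; pixels are square), "cx", "cy" (the principal point, pixels), "rvec" (rotation vector, rad) and "tvec" (3), from world to camera coordinates, as OpenCV has them. Camera axes: x right, y down, z forward; pixel columns grow to the right and rows downward; lengths in mm; the calibration is good to about 2 mm. A picture is of the moment at which its call begins. calibration takes no time and is no camera call.
- hand_in(): hands the job in; it is judged then, once.
The state is a dict: "time": time; "joint_pos": joint angles; "qd": joint speeds; "joint_efforts": joint torques, N m; "tool_pos": TCP position; "tcp_rot": TCP orientation; "ft_force": force on the tool from outside, world axes, zero at the start; "wrist_torque": the same for the moment, N m; "finger_gap": finger opening in mm; "grip_force": force on a finger pad.
Only numpy, scipy, OpenCV 4.12 (cv2) and the standard library are available. Lean on these libraries where they do the work, as an engineer would, in place of code of your own. Each camera call takes 0.05 s, during which the arm holds its last target. There are 200 camera calls.

## Task

Set out the eraser, the box of staples, the marker pen and the box cutter in the row of four grey pen trays, one in each tray, in order of length: the shortest in the tray next to the block of sticky notes, then longer and longer, the longest at the far end by the paper roll. Lay each one flat in the middle of its tray, lengthwise along the tray (either way round), and let go of it.

Things in the scene. Friction and masses are not known exactly. Their poses are not given: they have to be found in the camera images.
- eraser_mid (a point): pink used eraser, loose, 44 mm long (y axis) x 20 mm wide (x axis) x 12 mm high; the point is its centre, half-way up; z axis up
- staple_box_mid (a point): small card box of staples, green and cream, loose, 68 mm long (y axis) x 42 mm wide (x axis) x 19 mm high; the point is its centre, half-way up; z axis up
- marker_mid (a point): marker pen with white barrel and black cap, lying on its side, loose, 132 mm long (y axis) x 17 mm wide (x axis) x 17 mm high; the point is its centre, half-way up; z axis up
- cutter_mid (a point): lime box cutter with a black thumb slide on top (the blade does not move), lying flat, loose, 168 mm long (y axis) x 25 mm wide (x axis), body 18 mm high (22 mm at the thumb slide); the point is the centre of its length and width, half-way up the body, 9 mm above its underside; z axis up
- tray_a: one of four identical shallow grey pen trays standing side by side in a row on a thin dark mat, fixed. Outside 209 mm long (its x axis) x 71 mm wide (its y axis, which is the direction of the row); floor inside 199 x 61 mm, 3 mm above the origin; low rounded rim, top 5.5 mm above the origin (7.5 mm above the worktop). Origin: centre of its underside. The trays stand 78 mm apart, centre to centre, in the order a, b, c, d from the robot's left to its right.
- tray_b: one of four identical shallow grey pen trays standing side by side in a row on a thin dark mat, fixed. Outside 209 mm long (its x axis) x 71 mm wide (its y axis, which is the direction of the row); floor inside 199 x 61 mm, 3 mm above the origin; low rounded rim, top 5.5 mm above the origin (7.5 mm above the worktop). Origin: centre of its underside. The trays stand 78 mm apart, centre to centre, in the order a, b, c, d from the robot's left to its right.
- tray_c: one of four identical shallow grey pen trays standing side by side in a row on a thin dark mat, fixed. Outside 209 mm long (its x axis) x 71 mm wide (its y axis, which is the direction of the row); floor inside 199 x 61 mm, 3 mm above the origin; low rounded rim, top 5.5 mm above the origin (7.5 mm above the worktop). Origin: centre of its underside. The trays stand 78 mm apart, centre to centre, in the order a, b, c, d from the robot's left to its right.
- tray_d: one of four identical shallow grey pen trays standing side by side in a row on a thin dark mat, fixed. Outside 209 mm long (its x axis) x 71 mm wide (its y axis, which is the direction of the row); floor inside 199 x 61 mm, 3 mm above the origin; low rounded rim, top 5.5 mm above the origin (7.5 mm above the worktop). Origin: centre of its underside. The trays stand 78 mm apart, centre to centre, in the order a, b, c, d from the robot's left to its right.
- note_block_mid (a point): yellow square block of sticky notes, 50 x 50 x 24 mm, fixed on the mat at one end of the row of trays, its middle 75 mm beyond the centre line of the nearest tray (and up to 60 mm nearer or farther along that line); which end differs from start to start. A white paper roll (44 mm across, 30 mm high) stands in the same way at the other end. The point lies on its middle axis, 9 mm above its underside
There are look-alikes about, which are no part of the job. Leave any blue look-alike of the part that bears marker_mid alone.

How it is judged (in metres and radians):
At the end, for the whole second after the job is handed in: From the tray by the sticky notes on: eraser, staple box, marker, box cutter, one to a tray, each flat on its tray's floor (0.12 rad, 4 mm in height), centred within 12 mm across and 15 mm along the tray, lengthwise within 0.15 rad; all at rest (((horizontal distance between note_block_mid and tray_a below 0.15 m and (y of eraser_mid in the frame of tray_a between -0.012 and 0.012 m and x of eraser_mid in the frame of tray_a between -0.015 and 0.015 m and angle between the y axis of eraser_mid and the x axis of tray_a, either way round below 0.15 rad and angle between eraser_mid's own z axis and vertical below 0.12 rad and z of eraser_mid in the frame of tray_a between 0.005 and 0.013 m) and (y of staple_box_mid in the frame of tray_b between -0.012 and 0.012 m and x of staple_box_mid in the frame of tray_b between -0.015 and 0.015 m and angle between the y axis of staple_box_mid and the x axis of tray_b, either way round below 0.15 rad and angle between staple_box_mid's own z axis and vertical below 0.12 rad and z of staple_box_mid in the frame of tray_b between 0.0085 and 0.0165 m) and (y of marker_mid in the frame of tray_c between -0.012 and 0.012 m and x of marker_mid in the frame of tray_c between -0.015 and 0.015 m and angle between the y axis of marker_mid and the x axis of tray_c, either way round below 0.15 rad and angle between marker_mid's own z axis and vertical below 0.12 rad and z of marker_mid in the frame of tray_c between 0.0075 and 0.0155 m) and (y of cutter_mid in the frame of tray_d between -0.012 and 0.012 m and x of cutter_mid in the frame of tray_d between -0.015 and 0.015 m and angle between the y axis of cutter_mid and the x axis of tray_d, either way round below 0.15 rad and angle between cutter_mid's own z axis and vertical below 0.12 rad and z of cutter_mid in the frame of tray_d between 0.008 and 0.016 m)) or (horizontal distance between note_block_mid and tray_d below 0.15 m and (y of eraser_mid in the frame of tray_d between -0.012 and 0.012 m and x of eraser_mid in the frame of tray_d between -0.015 and 0.015 m and angle between the y axis of eraser_mid and the x axis of tray_d, either way round below 0.15 rad and angle between eraser_mid's own z axis and vertical below 0.12 rad and z of eraser_mid in the frame of tray_d between 0.005 and 0.013 m) and (y of staple_box_mid in the frame of tray_c between -0.012 and 0.012 m and x of staple_box_mid in the frame of tray_c between -0.015 and 0.015 m and angle between the y axis of staple_box_mid and the x axis of tray_c, either way round below 0.15 rad and angle between staple_box_mid's own z axis and vertical below 0.12 rad and z of staple_box_mid in the frame of tray_c between 0.0085 and 0.0165 m) and (y of marker_mid in the frame of tray_b between -0.012 and 0.012 m and x of marker_mid in the frame of tray_b between -0.015 and 0.015 m and angle between the y axis of marker_mid and the x axis of tray_b, either way round below 0.15 rad and angle between marker_mid's own z axis and vertical below 0.12 rad and z of marker_mid in the frame of tray_b between 0.0075 and 0.0155 m) and (y of cutter_mid in the frame of tray_a between -0.012 and 0.012 m and x of cutter_mid in the frame of tray_a between -0.015 and 0.015 m and angle between the y axis of cutter_mid and the x axis of tray_a, either way round below 0.15 rad and angle between cutter_mid's own z axis and vertical below 0.12 rad and z of cutter_mid in the frame of tray_a between 0.008 and 0.016 m))) and linear speed of each of eraser, staple_box, marker, cutter below 0.02 m/s); the robot touches nothing.
It also fails if it takes over 101 s, if anything falls off the work surface, if the arm or the gripper's body presses on something with over 40 N, if the wrist force passes 120 N, or if a joint passes its speed limit or range.

## Working session

There is one attempt and no reset: what is moved stays moved. The work goes in short steps, Python scripts to look and compute and a shell command to move; the robot and the scene stay as the last step left them, time stands still between calls to the robot, and variables do not carry over. Pictures are saved under pics/ and viewed, at most 14 in all, crops included, and the job is handed in when it is done.

```bash
mkdir -p pics; cat > h.py <<'E'
import numpy as np,cv2
from bench import *
from scipy.spatial.transform import Rotation as R
def world(name,d):
    c=calibration(name);h,w=d.shape;f=h/2/np.tan(np.radians(c['fovy'])/2)
    u,v=np.meshgrid(np.arange(w),np.arange(h))
    P=np.stack([(u-c['cx'])/f*d,(v-c['cy'])/f*d,d],-1)
    M=cv2.Rodrigues(np.array(c['rvec'],float))[0];t=np.array(c['tvec'],float).ravel()
    return (P-t)@M
E
python3 - <<'E'
from h import *
for n in ('top','scene'):
    p,d=snapshot(n);np.savez(n+'.npz',p=p,d=d)
    cv2.imwrite(f'pics/{n}0.png',cv2.resize(p[...,::-1],(800,600),interpolation=cv2.INTER_CUBIC))
print(sense()); print(calibration('top'),calibration('scene'))
E
```

```text
{'time': 0.1, 'joint_pos': array([-7.67427277e+01,  7.51160007e+00,  8.53246200e+01,  2.89515351e-03,
        8.72621678e+01, -4.89210872e+00]), 'qd': array([-0.02134364, -0.05001602, -0.14099866,  0.01675137,  0.01710084,
        0.00151116]), 'joint_efforts': array([ 1.07138032e-03, -5.70954680e+01, -5.01942015e+01, -2.00200639e-04,
        8.06547760e-03,  3.79080029e-05]), 'tool_pos': array([ 186.8359789 , -569.67244627,  252.3256223 ]), 'tcp_rot': array([-1.79902217e+02, -1.12715596e-02,  1.81492307e+01]), 'ft_force': array([ 0.39798161, -0.10569177,  0.04871041]), 'wrist_torque': array([-0.06569773,  0.00657879,  0.03060958]), 'grip_force': 0.0, 'finger_gap': 85.4127457209344}
{'fovy': 47.150757813957554, 'cx': 260.01820034795145, 'cy': 195.19589529184245, 'rvec': array([ 2.13541031, -2.16332034,  0.11283452]), 'tvec': array([-117.21199965,  498.50112282, 1609.98034239])} {'fovy': 55.23918579058997, 'cx': 262.63918791661877, 'cy': 194.13998763559852, 'rvec': array([ 1.93415312, -0.52996306,  0.37914449]), 'tvec': array([-497.30714119,  101.17999295, 1249.84604186])}
```

View pics/top0.png

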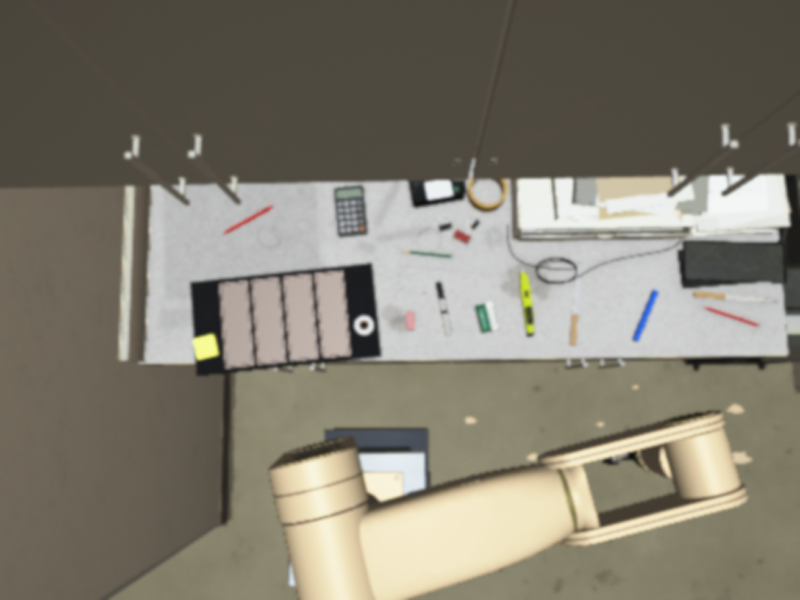

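View pics/scene0.png

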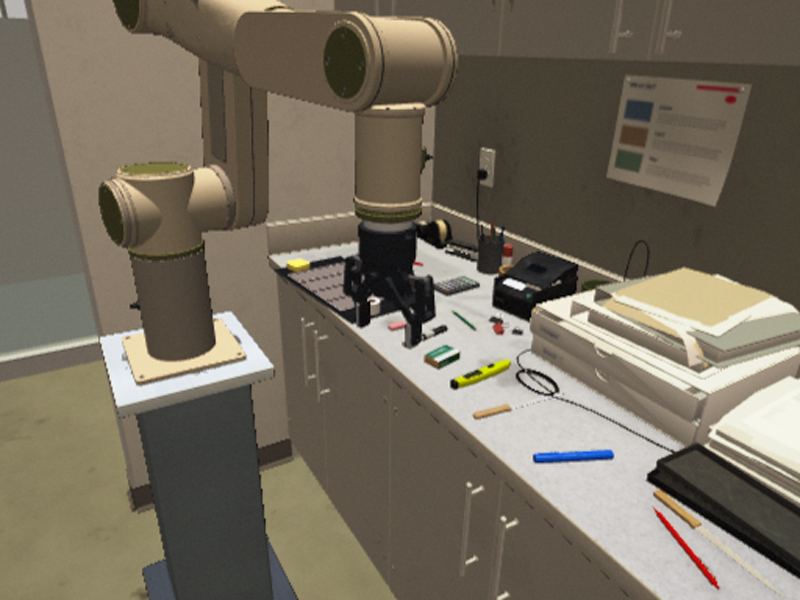

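The notes are on the left of the top picture (205,347), which is the robot's left, so a=eraser, b=staples, c=marker, d=cutter. In the 800-px top view:
- **Eraser:** pink, (409,320). The red thing at (461,236) is not pink and is smaller.
- **Marker:** white and black, (443,308). The blue look-alike at (645,315) is left alone.
- **Staple box:** green and cream, (486,317).
- **Cutter:** lime, (527,303).

Next I measure them and confirm in one enlarged crop.

```bash
cat >> h.py <<'E'
def ray(name,uv,z):
    c=calibration(name);f=192/np.tan(np.radians(c['fovy'])/2)
    M=cv2.Rodrigues(np.array(c['rvec'],float))[0];t=np.array(c['tvec'],float).ravel()
    uv=np.atleast_2d(uv);r=np.c_[(uv[:,0]-c['cx'])/f,(uv[:,1]-c['cy'])/f,np.ones(len(uv))]@M
    o=-t@M
    return o+r*((z-o[2])/r[:,2])[:,None]
def find(p,roi,thr=30,z=8):
    # blob(s) differing from bench background in roi (u0,u1,v0,v1)
    u0,u1,v0,v1=roi;c=p[v0:v1,u0:u1].astype(float)
    bg=np.median(c.reshape(-1,3),0);m=(np.abs(c-bg).max(2)>thr).astype(np.uint8)
    n,l,s,_=cv2.connectedComponentsWithStats(m);i=1+np.argmax(s[1:,4])
    v,u=np.nonzero(l==i);w=ray('top',np.c_[u+u0,v+v0],z)[:,:2].astype(np.float32)
    (cx,cy),(a,b),an=cv2.minAreaRect(w)
    e,V=np.linalg.eigh(np.cov(w.T));ax=V[:,1]
    return dict(rect=np.round([cx,cy,a,b,an],1),mean=w.mean(0).round(1),axis=round(float(np.degrees(np.arctan2(ax[1],ax[0])))%180,1),n=len(u))
E
python3 - <<'E'
from h import *
q=np.load('top.npz');p,d=q['p'],q['d']
k=.64
for n,r,z in (('eraser',(253,270,196,214),12),('marker',(276,293,177,217),9),('staple',(301,321,188,217),19),('cutter',(328,346,168,218),18)):
    print(n,find(p,r,25,z))
W=world('top',d);print('depth check',W[190,262],W[203,311],W[193,337],W[220,300])
# trays
g=p[165:245,115:255].astype(int);m=((g.min(2)>100)&(g.max(2)<215)&(abs(g[...,0]-g[...,2])<70)).astype(np.uint8)
n,l,s,_=cv2.connectedComponentsWithStats(m,connectivity=4)
for i in range(1,n):
    if 400<s[i,4]<2500:
        v,u=np.nonzero(l==i);w=ray('top',np.c_[u+115,v+165],5)[:,:2].astype(np.float32);print('tray',s[i],np.array(cv2.minAreaRect(w)[0]).round(1),np.round(cv2.minAreaRect(w)[1:][0],1),cv2.minAreaRect(w)[2],w.mean(0))
cv2.imwrite('pics/crop1.png',cv2.resize(p[160:245,120:350,::-1],(782,289),interpolation=cv2.INTER_NEAREST))
E
```

```text
eraser {'rect': array([ 459.7, -115.6,   43.8,   24.7,   75.1]), 'mean': array([ 461.2, -111.2], dtype=float32), 'axis': 59.4, 'n': 51}
marker {'rect': array([ 534.3, -204. ,   46.4,   21.5,   10.2]), 'mean': array([ 534.6, -203.9], dtype=float32), 'axis': 11.1, 'n': 70}
staple {'rect': array([ 465.1, -304.5,   74.4,   30.8,   12.6]), 'mean': array([ 464.7, -304.6], dtype=float32), 'axis': 13.3, 'n': 164}
cutter {'rect': array([ 493.4, -409.6,   63.4,  162.6,   88.2]), 'mean': array([ 479. , -407.6], dtype=float32), 'axis': 179.7, 'n': 546}
depth check [ 519.73951418 -130.98484054    4.69785709] [ 465.98269326 -313.3363692    20.96476374] [ 502.00397756 -411.00227493   22.46707777] [ 404.56956418 -272.55960523   -1.56893939]
tray [  86    8   24   56 1046] [483.1  57.5] [209.8  72.3] 5.4053635597229 [482.19254   57.471344]
tray [  66   10   23   56 1045] [475.9 135.1] [209.9  72.3] 5.309747695922852 [475.12585 134.98618]
tray [  46   12   22   56 1037] [468.8 212.9] [209.9  71.9] 5.335220813751221 [467.82318 212.7126 ]
tray [  25   14   23   57 1041] [461.7 290.6] [210.  72.] 5.299566745758057 [460.57123 290.38498]
tray [ 36  67 104  13 999] [341.5  94.5] [386.8  44.8] 89.30915832519531 [335.81165  76.82458]
```

View pics/crop1.png

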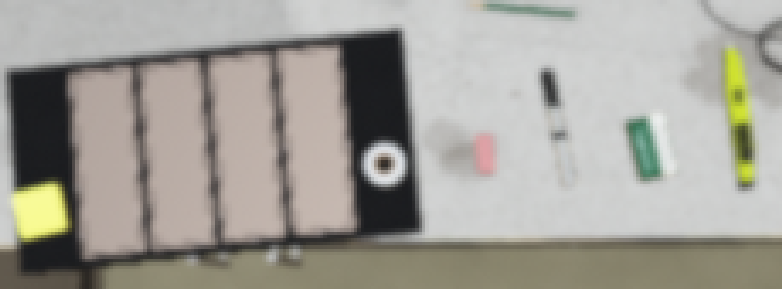

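The crop confirms all four. In its pixels the pink eraser is at (485,155), the black-and-white marker runs (547,68)–(568,185), the staple box is at (646,146) and the lime cutter runs (733,47)–(746,188). Now I get exact poses.

```bash
cat >> h.py <<'E'
def pose(p,d,roi,z,hmin=5):
    u0,u1,v0,v1=roi
    H=world('top',d)[...,2][v0:v1,u0:u1];m=(H-np.median(H)>hmin).astype(np.uint8)
    n,l,s,_=cv2.connectedComponentsWithStats(m);i=1+np.argmax(s[1:,4])
    v,u=np.nonzero(l==i);w=ray('top',np.c_[u+u0,v+v0],z)[:,:2].astype(np.float32)
    e,V=np.linalg.eigh(np.cov(w.T));ax=V[:,1];r=cv2.minAreaRect(w)
    a=np.degrees(np.arctan2(ax[1],ax[0]));return w.mean(0).round(1),'axis',round((a+90)%180-90,1),'rect',np.round(r[0],1),np.round(r[1],1),round(r[2],1),len(u)
E
python3 - <<'E'
from h import *
q=np.load('top.npz');p,d=q['p'],q['d']
for n,r,z in (('eraser',(250,274,192,218),12),('marker',(272,296,172,220),12),('staple',(298,324,186,222),19),('cutter',(326,350,166,222),15)):
    print(n,pose(p,d,r,z))
print('ends',ray('top',np.array([[547,68],[568,185]])/3.4+[120-.35,160-.35],8))
g=p.astype(int)[180:225,250:350]
for n,m,z in (('pink',(g[...,0]-g[...,1]>45),10),('lime',(g[...,1]-g[...,2]>70),15)):
    v,u=np.nonzero(m);w=ray('top',np.c_[u+250,v+180],z)[:,:2].astype(np.float32);print(n,cv2.minAreaRect(w),w.mean(0))
E
```

```text
eraser (array([ 462.3, -133.7], dtype=float32), 'axis', np.float64(6.1), 'rect', array([ 462.5, -134.5]), array([41.5, 25.8]), 15.2, 58)
marker (array([ 487.7, -213.9], dtype=float32), 'axis', np.float64(10.5), 'rect', array([ 492.1, -213.4]), array([136.5,  24.6]), 10.8, 159)
staple (array([ 465.7, -315.2], dtype=float32), 'axis', np.float64(13.8), 'rect', array([ 465.9, -314.4]), array([69.7, 49.7]), 17.7, 215)
cutter (array([ 498.7, -413. ], dtype=float32), 'axis', np.float64(4.7), 'rect', array([ 500.6, -411.9]), array([165.5,  30.1]), 8.3, 260)
ends [[ 557.84898625 -201.73288519    8.        ]
 [ 426.87861734 -222.59434466    8.        ]]
pink ((463.8050842285156, -131.026611328125), (35.421321868896484, 14.221651077270508), 8.733936309814453) [ 463.56006 -130.94347]
lime ((490.6438903808594, -413.2164306640625), (126.0234146118164, 23.88738441467285), 6.1057047843933105) [ 504.0153 -411.4286]
```

```bash
cat >> h.py <<'E'
def plan(x,y,z,yaw):
    s=sense();r=R.from_euler('xyz',s['tcp_rot'],degrees=True)
    dl=r.inv().apply(np.array([x,y,z])-s['tool_pos'])/10
    dy=(s['tcp_rot'][2]-yaw+180)%360-180
    print(f"t={s['time']:.1f} at {s['tool_pos'].round(1)} yaw {s['tcp_rot'][2]:.1f} -> shift cm {dl.round(2)} turn {np.radians(dy):.3f}")
E
python3 -m crank '[[34.6,-5.3,0,0.23,5.5],[34.6,-5.3,0,0.23,5.5],[34.6,-5.3,0,0.23,5.5],[34.6,-5.3,0,0.23,5.5],[34.6,-5.3,0,0.23,5.5],[34.6,-5.3,0,0.23,5.5],[34.6,-5.3,0,0.23,5.5],[34.6,-5.3,0,0.23,5.5],[34.6,-5.3,6,0.23,5.5],[34.6,-5.3,12,0.23,5.5],[34.6,-5.3,17,0.23,5.5],[34.6,-5.3,17,0.23,5.5],[34.6,-5.3,17,0.23,5.5],[34.6,-5.3,17,0.23,5.5]]' 40
python3 -c "
from h import *
plan(499.5,-412,24,5)
p,d=snapshot('scene');cv2.imwrite('pics/s1.png',p[120:320,180:380,::-1].repeat(3,0).repeat(3,1))"
```

```text
time: 1.5
tool_pos: [499.0, -412.3, 83.6]
tcp_rot: [-180.0, 0.0, 5.0]
ft_force: [-0.1, -0.4, 1.7]
finger_gap: 55.0
grip_force: 0.0
t=1.5 at [ 499.  -412.3   83.6] yaw 5.0 -> shift cm [ 0.05 -0.02  5.96] turn -0.001
```

View pics/s1.png

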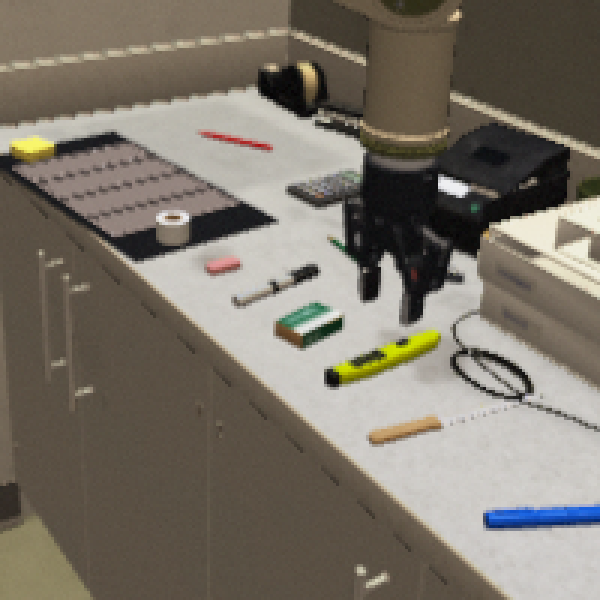

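The picture shows the fingers (390,300) hovering over the lime cutter (385,360), well lined up. Descending and gripping.

```bash
python3 -m crank '[[0.05,0,2,0,5.5],[0.05,0,4,0,5.5],[0.05,0,5.2,0,5.5],[0.05,0,5.9,0,5.5],[0.05,0,5.9,0,5.5],[0.05,0,5.9,0,5.5],[0.05,0,5.9,0,4],[0.05,0,5.9,0,3],[0.05,0,5.9,0,2],[0.05,0,5.9,0,1.5],[0.05,0,5.9,0,1.5],[0.05,0,5.9,0,1.5],[0.05,0,5.9,0,1.5],[0.05,0,5.9,0,1.5]]' 40
python3 -m crank '[[0,0,-2,0,1.5],[0,0,-4,0,1.5],[0,0,-7,0,1.5],[0,0,-10,0,1.5],[0,0,-10,0,1.5]]'
python3 -c "
from h import *
plan(483.1,57.5,130,5.3)"
```

```text
time: 2.95
tool_pos: [500.3, -412.5, 25.3]
tcp_rot: [179.9, -0.1, 5.0]
ft_force: [-0.8, 0.3, 6.5]
finger_gap: 22.6
grip_force: 40.5
time: 3.45
tool_pos: [501.9, -414.0, 129.8]
tcp_rot: [179.7, -0.3, 5.0]
ft_force: [0.5, -1.9, 0.8]
finger_gap: 22.9
grip_force: 39.7
t=3.5 at [ 501.9 -414.   129.8] yaw 5.0 -> shift cm [  2.22 -47.13  -0.29] turn -0.006
```

```bash
python3 -m crank '[[2.2,-47,0,0,1.5],[2.2,-47,0,0,1.5],[2.2,-47,0,0,1.5],[2.2,-47,0,0,1.5],[2.2,-47,0,0,1.5],[2.2,-47,0,0,1.5],[2.2,-47,0,0,1.5],[2.2,-47,0,0,1.5],[2.2,-47,0,0,1.5],[2.2,-47,0,0,1.5],[2.2,-47,0,0,1.5],[2.2,-47,0,0,1.5],[2.2,-47,3,0,1.5],[2.2,-47,5,0,1.5],[2.2,-47,5,0,1.5],[2.2,-47,5,0,1.5],[2.2,-47,5,0,1.5]]'
python3 -c "
from h import *
plan(483.1,57.5,31,5.3)
p,d=snapshot('scene');cv2.imwrite('pics/s2.png',p[120:320,130:330,::-1].repeat(3,0).repeat(3,1))
p,d=snapshot('top');cv2.imwrite('pics/t2.png',p[150:250,110:360,::-1].repeat(3,0).repeat(3,1))"
```

```text
time: 5.15
tool_pos: [481.9, 57.5, 75.5]
tcp_rot: [180.0, -0.1, 4.9]
ft_force: [0.6, 0.1, -1.1]
finger_gap: 22.9
grip_force: 39.8
t=5.2 at [481.9  57.5  75.5] yaw 4.9 -> shift cm [0.11 0.01 4.45] turn -0.007
```

View pics/s2.png

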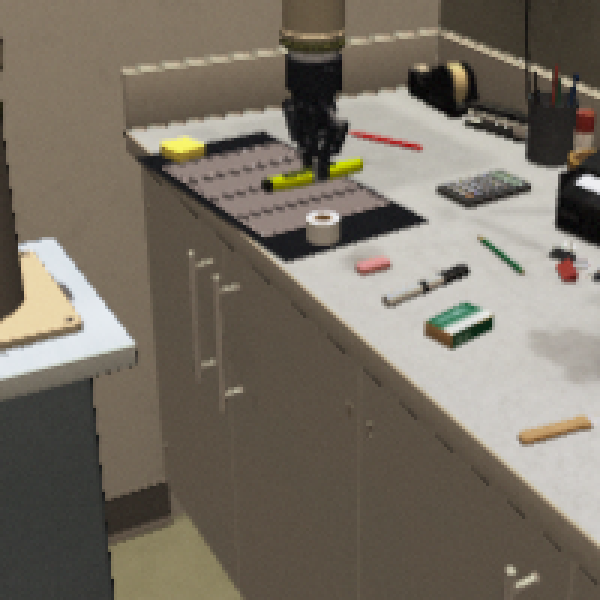

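The cutter at (315,175) hangs level over the last tray by the roll. Setting it down.

```bash
python3 -m crank '[[0.1,0,2,0,1.5],[0.1,0,3.5,0,1.5],[0.1,0,4.2,0,1.5],[0.1,0,4.5,0,1.5],[0.1,0,4.5,0,1.5],[0.1,0,4.5,0,1.5],[0.1,0,4.5,0,1.5]]'
python3 -m crank '[[0,0,0,0,2.5],[0,0,0,0,2.8],[0,0,0,0,3.2],[0,0,0,0,3.7],[0,0,0,0,3.7],[0,0,0,0,3.7],[0,0,-1.5,0,3.7],[0,0,-4,0,3.7],[0,0,-7,0,3.7],[0,0,-7,0,3.7],[0,0,-7,0,3.7]]'
python3 -c "
from h import *
plan(492,-213,24,10)"
```

```text
time: 5.95
tool_pos: [482.8, 58.3, 30.3]
tcp_rot: [180.0, -0.1, 5.0]
ft_force: [-0.7, 0.1, 4.7]
finger_gap: 22.9
grip_force: 40.4
time: 7.05
tool_pos: [482.6, 58.3, 100.1]
tcp_rot: [180.0, -0.1, 5.0]
ft_force: [-0.7, -0.0, -0.7]
finger_gap: 36.9
grip_force: 0.0
t=7.0 at [482.6  58.3 100.1] yaw 5.0 -> shift cm [-1.43 27.11  7.61] turn -0.088
```

```bash
python3 -m crank '[[-1.4,27.1,0,-0.09,4.5],[-1.4,27.1,0,-0.09,4.5],[-1.4,27.1,0,-0.09,4.5],[-1.4,27.1,0,-0.09,4.5],[-1.4,27.1,0,-0.09,4.5],[-1.4,27.1,0,-0.09,4.5],[-1.4,27.1,0,-0.09,4.5],[-1.4,27.1,0,-0.09,4.5],[-1.4,27.1,3,-0.09,4.5],[-1.4,27.1,3,-0.09,4.5],[-1.4,27.1,3,-0.09,4.5],[-1.4,27.1,3,-0.09,4.5]]'
python3 -c "
from h import *
plan(492,-213,24,10)
p,d=snapshot('top');cv2.imwrite('pics/t3.png',p[150:250,110:360,::-1].repeat(3,0).repeat(3,1))
print(pose(p,d,(185,226,168,236),18,10))"
```

```text
time: 8.25
tool_pos: [491.9, -212.3, 70.1]
tcp_rot: [180.0, -0.0, 10.2]
ft_force: [-0.0, 0.8, 0.4]
finger_gap: 45.3
grip_force: 0.0
t=8.2 at [ 491.9 -212.3   70.1] yaw 10.2 -> shift cm [-0.    0.07  4.61] turn 0.003
(array([480.3,  56.3], dtype=float32), 'axis', np.float64(4.7), 'rect', array([483.3,  58.1]), array([160.8,  28.1]), 4.8, 236)
```

View pics/t3.png

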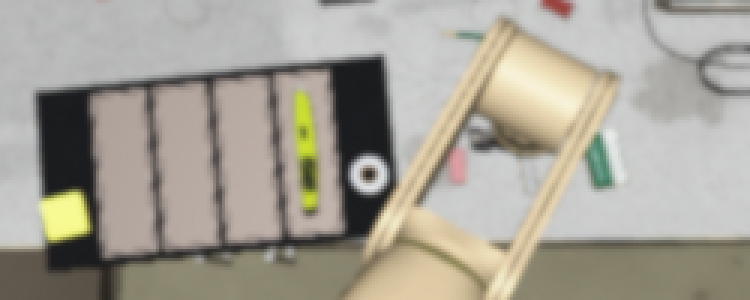

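The picture shows the cutter at (307,155), centred in tray d, with its measured centre (483,58) on the tray centre. The gripper is over the marker, so I grip it.

```bash
python3 -m crank '[[0,0,2,0,4.5],[0,0,3.5,0,4.5],[0,0,4.3,0,4.5],[0,0,4.6,0,4.5],[0,0,4.6,0,4.5],[0,0,4.6,0,4.5],[0,0,4.6,0,3],[0,0,4.6,0,2],[0,0,4.6,0,1],[0,0,4.6,0,0.8],[0,0,4.6,0,0.8],[0,0,4.6,0,0.8],[0,0,4.6,0,0.8],[0,0,4.6,0,0.8]]' 30
python3 -m crank '[[0,0,-2,0,0.8],[0,0,-4,0,0.8],[0,0,-7.5,0,0.8],[0,0,-7.5,0,0.8],[0,0,-7.5,0,0.8]]'
python3 -c "
from h import *
plan(475.9,135.1,70,5.3)"
```

```text
time: 9.7
tool_pos: [491.9, -213.2, 23.9]
tcp_rot: [180.0, -0.0, 10.1]
ft_force: [-0.3, -0.3, 5.5]
finger_gap: 16.2
grip_force: 30.6
time: 10.2
tool_pos: [492.0, -213.2, 99.0]
tcp_rot: [179.9, -0.1, 10.1]
ft_force: [0.3, 0.1, 0.2]
finger_gap: 16.5
grip_force: 29.9
t=10.2 at [ 492.  -213.2   99. ] yaw 10.1 -> shift cm [  4.54 -34.57   2.87] turn 0.084
```

```bash
python3 -m crank '[[4.5,-34.6,0,0.08,0.8],[4.5,-34.6,0,0.08,0.8],[4.5,-34.6,0,0.08,0.8],[4.5,-34.6,0,0.08,0.8],[4.5,-34.6,0,0.08,0.8],[4.5,-34.6,0,0.08,0.8],[4.5,-34.6,0,0.08,0.8],[4.5,-34.6,0,0.08,0.8],[4.5,-34.6,0,0.08,0.8],[4.5,-34.6,0,0.08,0.8],[4.5,-34.6,3,0.08,0.8],[4.5,-34.6,3,0.08,0.8],[4.5,-34.6,3,0.08,0.8],[4.5,-34.6,3,0.08,0.8]]'
python3 -c "
from h import *
plan(475.9,135.1,29.5,5.3)
p,d=snapshot('scene');cv2.imwrite('pics/s3.png',p[120:280,150:310,::-1].repeat(3,0).repeat(3,1))"
```

```text
time: 11.6
tool_pos: [475.5, 134.9, 69.1]
tcp_rot: [-180.0, -0.0, 5.5]
ft_force: [-0.5, -0.3, -0.3]
finger_gap: 16.2
grip_force: 29.9
t=11.6 at [475.5 134.9  69.1] yaw 5.5 -> shift cm [ 0.04 -0.02  3.96] turn 0.003
```

View pics/s3.png

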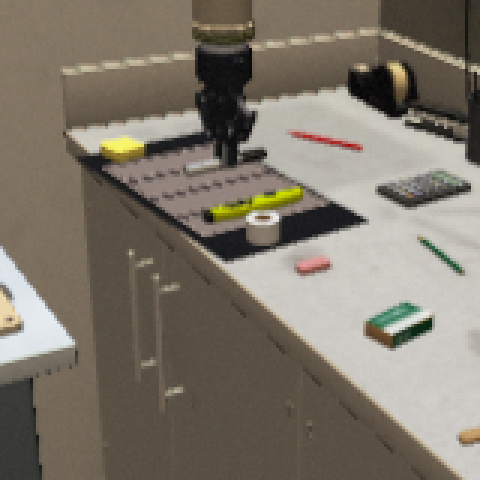

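The marker is held level at (225,162), over tray c. Setting it down.

```bash
python3 -m crank '[[0,0,2,0,0.8],[0,0,3,0,0.8],[0,0,3.7,0,0.8],[0,0,4,0,0.8],[0,0,4,0,0.8],[0,0,4,0,0.8],[0,0,4,0,0.8]]'
python3 -m crank '[[0,0,0,0,1.7],[0,0,0,0,1.9],[0,0,0,0,2.2],[0,0,0,0,2.6],[0,0,0,0,3],[0,0,0,0,3],[0,0,-1.5,0,3],[0,0,-4,0,3],[0,0,-7,0,3],[0,0,-7,0,3],[0,0,-7,0,3]]'
python3 -c "
from h import *
plan(466,-315,70,12)"
```

```text
time: 12.35
tool_pos: [475.3, 135.7, 28.9]
tcp_rot: [-180.0, -0.0, 5.5]
ft_force: [-2.3, -0.2, 6.0]
finger_gap: 16.0
grip_force: 30.7
time: 13.45
tool_pos: [475.7, 135.7, 99.1]
tcp_rot: [-180.0, -0.1, 5.5]
ft_force: [-0.5, 0.4, -0.6]
finger_gap: 29.9
grip_force: 0.0
t=13.4 at [475.7 135.7  99.1] yaw 5.5 -> shift cm [-5.32 44.77  2.89] turn -0.113
```

```bash
python3 -m crank '[[-5.3,44.8,0,-0.11,6.8],[-5.3,44.8,0,-0.11,6.8],[-5.3,44.8,0,-0.11,6.8],[-5.3,44.8,0,-0.11,6.8],[-5.3,44.8,0,-0.11,6.8],[-5.3,44.8,0,-0.11,6.8],[-5.3,44.8,0,-0.11,6.8],[-5.3,44.8,0,-0.11,6.8],[-5.3,44.8,0,-0.11,6.8],[-5.3,44.8,0,-0.11,6.8],[-5.3,44.8,0,-0.11,6.8],[-5.3,44.8,0,-0.11,6.8],[-5.3,44.8,3,-0.11,6.8],[-5.3,44.8,3,-0.11,6.8],[-5.3,44.8,3,-0.11,6.8],[-5.3,44.8,3,-0.11,6.8]]'
python3 -c "
from h import *
plan(466,-315,22,12)
p,d=snapshot('top')
print(pose(p,d,(168,204,168,236),12,9))
cv2.imwrite('pics/t4.png',p[150:250,110:360,::-1].repeat(3,0).repeat(3,1))
p,d=snapshot('scene');cv2.imwrite('pics/s4.png',p[140:300,200:360,::-1].repeat(3,0).repeat(3,1))"
```

```text
time: 15.05
tool_pos: [466.0, -314.9, 69.3]
tcp_rot: [180.0, -0.0, 11.9]
ft_force: [0.2, -0.5, -0.4]
finger_gap: 67.7
grip_force: 0.0
t=15.1 at [ 466.  -314.9   69.3] yaw 11.9 -> shift cm [-0.01  0.    4.73] turn -0.002
(array([474.4, 134.2], dtype=float32), 'axis', np.float64(5.4), 'rect', array([473.5, 134.4]), array([130.4,  16.3]), 5.1, 139)
```

View pics/t4.png

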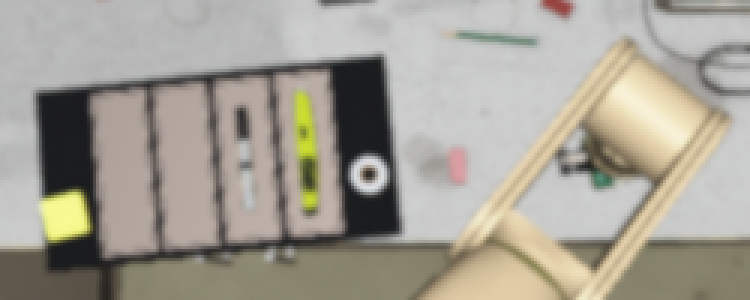

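View pics/s4.png

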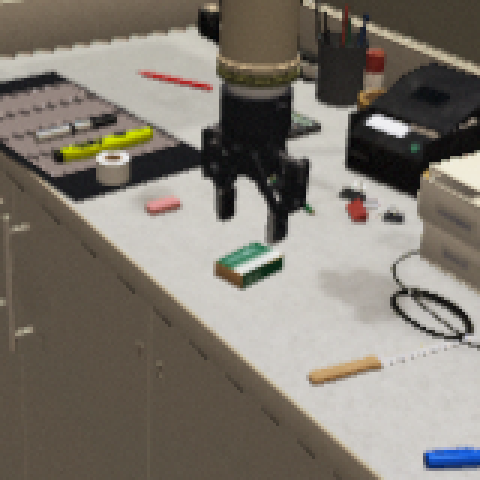

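The marker lies centred in tray c at (245,157), and the open fingers (250,215) straddle the staple box (250,262). Gripping it.

```bash
python3 -m crank '[[0,0,2,0,6.8],[0,0,3.5,0,6.8],[0,0,4.2,0,6.8],[0,0,4.5,0,6.8],[0,0,4.5,0,6.8],[0,0,4.5,0,6.8],[0,0,4.5,0,5],[0,0,4.5,0,4],[0,0,4.5,0,3.5],[0,0,4.5,0,3.5],[0,0,4.5,0,3.5],[0,0,4.5,0,3.5],[0,0,4.5,0,3.5]]' 30
python3 -m crank '[[0,0,-2,0,3.5],[0,0,-4,0,3.5],[0,0,-7.5,0,3.5],[0,0,-7.5,0,3.5],[0,0,-7.5,0,3.5]]'
python3 -c "
from h import *
plan(468.8,212.9,70,5.3)"
```

```text
time: 16.45
tool_pos: [465.9, -315.8, 24.1]
tcp_rot: [179.9, -0.0, 11.8]
ft_force: [-1.1, 0.3, 5.5]
finger_gap: 41.6
grip_force: 31.7
time: 16.95
tool_pos: [465.9, -315.8, 99.0]
tcp_rot: [179.9, -0.1, 11.8]
ft_force: [-0.1, 1.2, -1.8]
finger_gap: 41.6
grip_force: 31.0
t=16.9 at [ 465.9 -315.8   99. ] yaw 11.8 -> shift cm [ 11.13 -51.69   2.84] turn 0.114
```

```bash
python3 -m crank '[[11.1,-51.7,0,0.11,3.5],[11.1,-51.7,0,0.11,3.5],[11.1,-51.7,0,0.11,3.5],[11.1,-51.7,0,0.11,3.5],[11.1,-51.7,0,0.11,3.5],[11.1,-51.7,0,0.11,3.5],[11.1,-51.7,0,0.11,3.5],[11.1,-51.7,0,0.11,3.5],[11.1,-51.7,0,0.11,3.5],[11.1,-51.7,0,0.11,3.5],[11.1,-51.7,0,0.11,3.5],[11.1,-51.7,0,0.11,3.5],[11.1,-51.7,0,0.11,3.5],[11.1,-51.7,0,0.11,3.5],[11.1,-51.7,3,0.11,3.5],[11.1,-51.7,3,0.11,3.5],[11.1,-51.7,3,0.11,3.5],[11.1,-51.7,3,0.11,3.5]]'
python3 -c "
from h import *
plan(468.8,212.9,29.6,5.3)"
```

```text
time: 18.75
tool_pos: [468.5, 212.9, 69.3]
tcp_rot: [-180.0, -0.1, 5.5]
ft_force: [-1.0, 0.6, -0.7]
finger_gap: 41.3
grip_force: 31.1
t=18.8 at [468.5 212.9  69.3] yaw 5.5 -> shift cm [0.02 0.   3.97] turn 0.003
```

```bash
python3 -m crank '[[0,0,2,0,3.5],[0,0,3,0,3.5],[0,0,3.6,0,3.5],[0,0,3.95,0,3.5],[0,0,3.95,0,3.5],[0,0,3.95,0,3.5],[0,0,3.95,0,3.5]]'
python3 -m crank '[[0,0,0,0,4.3],[0,0,0,0,4.5],[0,0,0,0,4.8],[0,0,0,0,5.2],[0,0,0,0,5.2],[0,0,-1.5,0,5.2],[0,0,-4,0,5.2],[0,0,-7,0,5.2],[0,0,-7,0,5.2],[0,0,-7,0,5.2]]'
python3 -c "
from h import *
plan(463,-132,70,6)"
```

```text
time: 19.45
tool_pos: [468.2, 213.5, 29.2]
tcp_rot: [-180.0, -0.0, 5.5]
ft_force: [0.4, 0.2, -1.5]
finger_gap: 41.3
grip_force: 31.1
time: 20.45
tool_pos: [469.0, 213.8, 100.8]
tcp_rot: [-180.0, -0.2, 5.5]
ft_force: [-0.9, 0.0, -0.3]
finger_gap: 51.8
grip_force: 0.0
t=20.4 at [469.  213.8 100.8] yaw 5.5 -> shift cm [-3.95 34.36  3.04] turn -0.008
```

```bash
python3 -m crank '[[-3.9,34.4,0,0,4.5],[-3.9,34.4,0,0,4.5],[-3.9,34.4,0,0,4.5],[-3.9,34.4,0,0,4.5],[-3.9,34.4,0,0,4.5],[-3.9,34.4,0,0,4.5],[-3.9,34.4,0,0,4.5],[-3.9,34.4,0,0,4.5],[-3.9,34.4,0,0,4.5],[-3.9,34.4,0,0,4.5],[-3.9,34.4,3,0,4.5],[-3.9,34.4,3,0,4.5],[-3.9,34.4,3,0,4.5],[-3.9,34.4,3,0,4.5]]'
python3 -c "
from h import *
plan(463,-132,23.5,6)
p,d=snapshot('top')
print(pose(p,d,(144,182,168,236),22,10))
cv2.imwrite('pics/t5.png',p[150:250,110:360,::-1].repeat(3,0).repeat(3,1))
p,d=snapshot('scene');cv2.imwrite('pics/s5.png',p[130:290,180:340,::-1].repeat(3,0).repeat(3,1))"
```

```text
time: 21.85
tool_pos: [462.9, -132.1, 69.7]
tcp_rot: [180.0, -0.0, 5.6]
ft_force: [0.1, -0.7, 0.1]
finger_gap: 44.9
grip_force: 0.0
t=21.9 at [ 462.9 -132.1   69.7] yaw 5.6 -> shift cm [ 0.01 -0.01  4.62] turn -0.006
(array([468.7, 210.9], dtype=float32), 'axis', np.float64(6.1), 'rect', array([469.3, 210.6]), array([68.1, 45.1]), 0.8, 215)
```

View pics/s5.png

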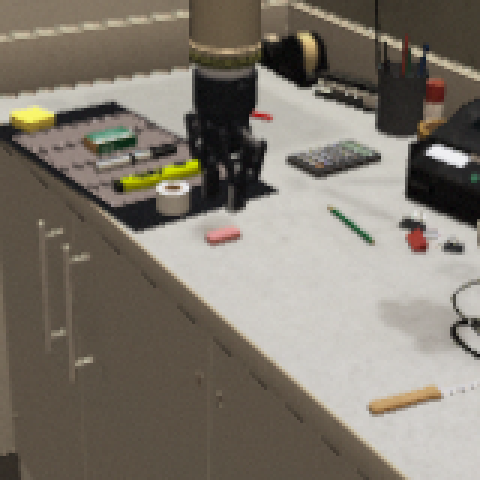

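The staple box sits in tray b at (110,137), with its centre measured on target, and the fingers (225,190) are above the eraser (223,235). Gripping it.

```bash
python3 -m crank '[[0,0,2,0,4.5],[0,0,3.5,0,4.5],[0,0,4.3,0,4.5],[0,0,4.6,0,4.5],[0,0,4.6,0,4.5],[0,0,4.6,0,4.5],[0,0,4.6,0,3],[0,0,4.6,0,2],[0,0,4.6,0,1.5],[0,0,4.6,0,1.5],[0,0,4.6,0,1.5],[0,0,4.6,0,1.5],[0,0,4.6,0,1.5]]' 20
python3 -m crank '[[0,0,-2,0,1.5],[0,0,-4,0,1.5],[0,0,-7.5,0,1.5],[0,0,-7.5,0,1.5],[0,0,-7.5,0,1.5]]'
python3 -c "
from h import *
plan(461.7,290.6,70,5.3)"
```

```text
time: 23.25
tool_pos: [462.8, -133.0, 23.5]
tcp_rot: [180.0, -0.1, 5.5]
ft_force: [-0.3, 1.1, 6.4]
finger_gap: 19.6
grip_force: 20.8
time: 23.75
tool_pos: [463.1, -133.1, 98.6]
tcp_rot: [179.9, -0.1, 5.5]
ft_force: [0.1, -0.1, -1.8]
finger_gap: 19.4
grip_force: 20.0
t=23.8 at [ 463.1 -133.1   98.6] yaw 5.5 -> shift cm [  3.95 -42.19   2.83] turn 0.004
```

```bash
python3 -m crank '[[3.9,-42.2,0,0,1.5],[3.9,-42.2,0,0,1.5],[3.9,-42.2,0,0,1.5],[3.9,-42.2,0,0,1.5],[3.9,-42.2,0,0,1.5],[3.9,-42.2,0,0,1.5],[3.9,-42.2,0,0,1.5],[3.9,-42.2,0,0,1.5],[3.9,-42.2,0,0,1.5],[3.9,-42.2,0,0,1.5],[3.9,-42.2,0,0,1.5],[3.9,-42.2,0,0,1.5],[3.9,-42.2,3,0,1.5],[3.9,-42.2,3,0,1.5],[3.9,-42.2,3,0,1.5],[3.9,-42.2,3,0,1.5]]'
python3 -c "
from h import *
plan(461.7,290.6,29,5.3)"
```

```text
time: 25.35
tool_pos: [461.0, 290.6, 68.8]
tcp_rot: [-180.0, -0.0, 5.5]
ft_force: [0.7, 0.9, -0.0]
finger_gap: 19.7
grip_force: 20.1
t=25.4 at [461.  290.6  68.8] yaw 5.5 -> shift cm [0.07 0.   3.98] turn 0.003
```

```bash
python3 -m crank '[[0.05,0,2,0,1.5],[0.05,0,3,0,1.5],[0.05,0,3.7,0,1.5],[0.05,0,4,0,1.5],[0.05,0,4,0,1.5],[0.05,0,4,0,1.5],[0.05,0,4,0,1.5]]'
python3 -m crank '[[0,0,0,0,2.1],[0,0,0,0,2.3],[0,0,0,0,2.7],[0,0,0,0,3.2],[0,0,0,0,3.2],[0,0,-1.5,0,3.2],[0,0,-4,0,3.2],[0,0,-8,0,3.2],[0,0,-12,0,3.2],[0,20,-12,0,3.2],[0,20,-12,0,3.2],[0,30,-12,0,3.2],[0,40,-12,0,3.2],[0,40,-12,0,3.2],[0,40,-12,0,3.2],[0,40,-12,0,3.2],[0,40,-12,0,3.2],[0,40,-12,0,3.2],[0,40,-12,0,3.2]]'
python3 -c "
from h import *
p,d=snapshot('top')
for r,z in (((123,158,168,236),14),((144,182,168,236),22),((168,204,168,236),12),((185,226,168,236),18)): 
  try: print(pose(p,d,r,z,8))
  except Exception as e: print(e)
cv2.imwrite('pics/t6.png',p[150:250,110:310,::-1].repeat(4,0).repeat(4,1))
p,d=snapshot('scene');cv2.imwrite('pics/s6.png',p[150:250,150:300,::-1].repeat(5,0).repeat(5,1))"
```

```text
time: 26.05
tool_pos: [461.2, 291.2, 28.5]
tcp_rot: [-180.0, -0.0, 5.5]
ft_force: [-1.2, -0.7, 5.0]
finger_gap: 19.3
grip_force: 20.7
time: 27.95
tool_pos: [499.6, -108.4, 148.8]
tcp_rot: [180.0, -0.1, 5.4]
ft_force: [0.1, 0.9, -0.9]
finger_gap: 32.1
grip_force: 0.0
(array([404.3, 359.3], dtype=float32), 'axis', np.float64(-80.3), 'rect', array([404.5, 357.8]), array([51.5, 56.2]), 13.4, 197)
(array([469.2, 210.8], dtype=float32), 'axis', np.float64(4.2), 'rect', array([469.1, 210.7]), array([70.9, 43.9]), 5.8, 217)
(array([469.9, 208.4], dtype=float32), 'axis', np.float64(1.8), 'rect', array([470.6, 207.1]), array([68.8, 34. ]), 0.8, 172)
(array([450.3,  43.6], dtype=float32), 'axis', np.float64(-8.5), 'rect', array([473.8,  51.1]), array([ 85.8, 245.2]), 89.9, 839)
```

View pics/t6.png

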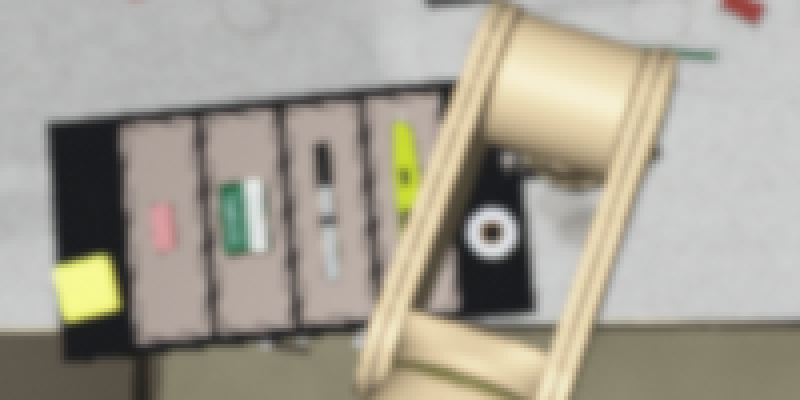

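View pics/s6.png

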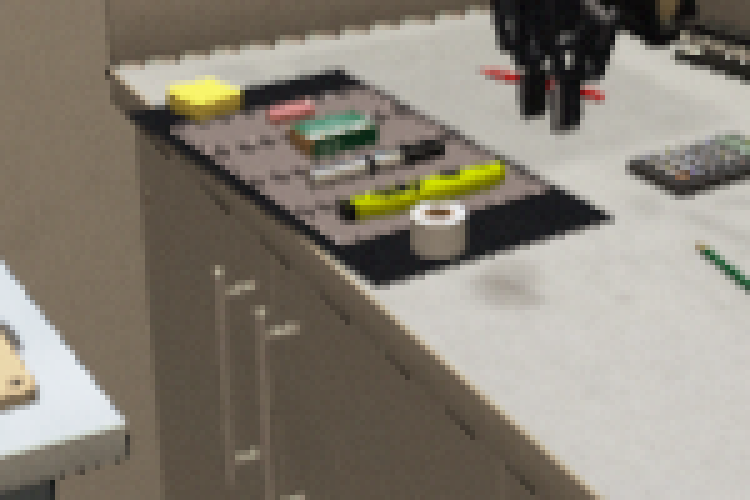

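Both views show eraser (163,228), staples (245,217), marker (327,210) and cutter (405,175) each centred, flat and lengthwise in trays a to d. The gripper is clear, so I hand in.

```bash
python3 -m crank '[[0,0,0,0,3.2],[0,0,0,0,3.2],[0,0,0,0,3.2]]'; python3 -c "
from h import *
print(ray('top',[163/4+110-.4,228/4+150-.4],14)); print(hand_in())"
```

```text
time: 28.35
tool_pos: [499.6, -106.1, 147.8]
tcp_rot: [-180.0, 0.0, 5.6]
ft_force: [-0.0, -0.1, 0.0]
finger_gap: 32.0
grip_force: 0.0
[[461.42052039 290.34683761  14.        ]]
the job is handed in; nothing more can be done
None
```

I set the eraser, staple box, marker and box cutter in trays a to d, shortest by the sticky notes; the last camera views showed each one centred and flat, and I handed in at about 28 s (`hand_in()` returned no verdict).

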